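# Spring up and latch a tofu press

## Task

Make up the spring press on the bench: thread one coil spring down over each of its two upright rods until it stands on the pressing plate (if the coils snag on the thread, twist the spring slightly and carry on), then set the flat yoke over both rods, grip upwards, and press it down against the springs until the catches at both ends snap over it and hold it. Let go of everything, and do not knock over or push about the ramekins, the shaker or the squeeze bottle standing among them.

Things in the scene. Friction and masses are not known exactly. Their poses are not given: they have to be found in the camera images.
- press: tofu press on the bench: open perforated steel box 220 long (x) by 110 wide (y) by 80 high, pressing plate 10 below the rim (its top 70 above the bench), two upright rods 120 apart on its long centre line, a sprung catch at either end (270 long over the catches). Heavy, does not move. Origin: under the box's centre; x along its length, z up. Sizes here are in mm
- rod_a_foot (a point): where rod a (at the press's +x end, 60 from its middle) meets the top of the pressing plate, on the rod's axis, 70 above the bench. steel rod standing up from the pressing plate, 18 in diameter: smooth up to 88 above the plate, then a 12 long screw thread (crests 18, root 15.6) on which coils can catch, then a 10 long cone to a 7 wide tip
- rod_a_tip (a point): centre of the top of rod a, 110 above the pressing plate, 180 above the bench
- rod_b_foot (a point): the same for rod b, at the press's -x end
- rod_b_tip (a point): centre of the top of rod b
- catch_a (a joint): angle (rad) of the sprung catch at the press's +x end: steel strap 24 wide, hinged under the box rim, reaching 176 above the bench. 0 = at rest, nose inwards; grows as the yoke's end, going down its sloping face, pushes the nose outwards (0.08 lets it by, 1.5 N); springs back by itself over the yoke
- catch_b (a joint): angle (rad) of the sprung catch at the press's -x end: steel strap 24 wide, hinged under the box rim, reaching 176 above the bench. 0 = at rest, nose inwards; grows as the yoke's end, going down its sloping face, pushes the nose outwards (0.08 lets it by, 1.5 N); springs back by itself over the yoke
- nose_a (a point): inner end of the underside of catch a's nose, 146 above the press's origin, 114 from the press's middle
- nose_b (a point): the same for catch b
- yoke: flat steel bar lying on the bench, 237 long (x) by 36 wide by 6 thick, 0.35 kg; two 24 diameter through holes on its centre line, 60 either side of the middle; black grip block on top in the middle, 66 long (x) by 22 wide (y), its top 49 above the underside. Fits either way round. Origin: centre of the underside. On the springs its underside is 160 above the press's origin; latched, 140
- yoke_end_1 (a point): middle of the yoke's +x end, at the height of the bar's upper face (118.5 from the middle). To snap under the noses the yoke must be pressed 1 to 4 mm lower than its latched height, which takes about 15 N in all
- yoke_end_2 (a point): the same at the -x end
- spring_1: coil compression spring of 4 mm bright steel wire, standing on end: length 90, outside diameter 32, bore 22 to 24, six open turns and a flat ring at each end, 100 g. Grip across its outside near the top. Origin: centre of its foot, z up along its axis. Both springs are alike, either fits either rod, either end down. Squashes along its axis at 0.3 N per mm (36 mm at most), does not bend; easily knocked over
- spring_2: second spring, the same as spring_1, also standing on end
- spring_1_head (a point): centre of spring_1's other (upper) end, 90 from its origin when not squashed
- spring_2_head (a point): the same for spring_2
- ramekins: stack of three small white ceramic ramekins, 64 mm across at the top, 70 mm high; origin under its centre; leave it alone
- shaker: round aluminium seasoning shaker, 56 mm across, 90 mm high; origin under its centre; leave it alone
- squeeze_bottle: white plastic squeeze bottle with a pointed nozzle, 56 mm across, 117 mm high; origin under its centre; leave it alone
There are look-alikes about, which are no part of the job. There is more than one size of the yoke; the one meant has the size given above.

How it is judged:
By the outcome, as a careful person would: the job done as asked, in the order asked, and still so for the second after the job is handed in, with the robot touching nothing.
It also fails if it takes over 72 s, if anything falls off the work surface, if the arm or the gripper's body presses on something with over 40 N, if the wrist force passes 120 N, or if a joint passes its speed limit or range.

## Robot

A 6-joint arm with a two-finger parallel gripper is mounted at the origin on the work surface. World frame = base frame: x ahead of the robot, y to its left, z up, the work surface at z = 0. Lengths are in m, angles in rad, forces in N, time in s.
With the tool pointing down it reaches from about 0.35 to 0.85 m from the base axis. Payload 8.1 kg.
Tool frame: the origin (TCP) lies at the centre of the arm's flange, where the gripper is bolted on; the fingertips stand 186 mm ahead of it and the grasp point (between the pads) lies 167 mm ahead of it; z points along the fingers, y is the line along which they close (so a half turn about z gives the same grasp; the last joint's range is limited). The gripper opens to 93 mm and grips with 3 to 60 N. Pads are 15 mm wide; open, the fingers measure 128 mm over their backs; the gripper's body (75 mm by 188 mm) begins 65 mm behind the grasp point.
Start: joints at [-1.335, 0.13, 1.488, -0, 1.523, -0.085], TCP at [0.189, -0.569, 0.405] pointing down, gripper open.
Joint ranges: [-2.96, 2.96], [-0.89, 2.26], [0.02, 2.5], [-1.34, 4.48], [0, 2.73], [-2.66, 2.66]. Speed limits (rad/s): [2.39, 2.39, 2.79, 3.14, 3.14, 3.14].

## Interface

Orientations are given as a rotation vector (axis times angle).
In Python, from plant import robot gives the robot as it stands.
- The arm moves only by the tool apply_moves, never from a script. Its argument "series" is a list of rows, each a list of 2 entries, a list of its own where there are three numbers: the shift along the tool's x, y, z in mm, then the turn, a rotation vector about the tool's x, y, z in rad. A call has 1 to 12 rows; each row shifts and turns the commanded pose from where the row before left it, along the tool's axes as they then stand; what a row does not reach is not made up. A row lasts 1/12 s, in which the tool goes at most 41.7 mm and 7.16 degrees, less where a joint would pass 70% of its speed; a pose out of reach is approached as far as the arm can. A call is refused whole if a number of a shift passes 41.7 or a number of a turn 0.125, either way. A call with a gripper value outside its range is refused whole. "claw" is the opening, from 0 (shut) to 1 (fully open), set as the call begins (left out, the last holds). The fingers move at their own pace and stop on an object; "newtons" is the grip in N (left out, the last holds). Time passes only in rows, so rows that do not move let the fingers close. It gives the time, the measured TCP pose, the force, the opening and the grip force at its end, in the units of the state.
- robot.read_state(): the state, without advancing time (a new reading comes with each control period).
- robot.read_camera(name): name is "scene" or "side" or "wrist"; returns (picture, depth): 400x640x3 uint8, blue, green, red; 400x640 float32, m along the optical axis (not along the pixel's ray), 0 where there is no reading.
- robot.calibration(name): a dict with "fx", "fy", "cx", "cy" (pixels), "extrinsics" (4x4, takes a point from world to camera coordinates). Camera axes: x right, y down, z forward; pixel columns grow to the right and rows downward; lengths in m; the calibration is good to about 2 mm. A picture is of the moment at which its call begins: read the wrist's pose just before it. calibration takes no time and is no camera call; for the wrist camera it gives the pose at the moment of the call.
- robot.close_job(): hands the job in; it is judged then, once.
The state is a dict: "t": time; "q": joint angles; "dq": joint speeds; "joint_torque": joint torques, N m; "tool_pos": TCP position; "orientation": TCP orientation; "force": force on the tool from outside, world axes, zero at the start; "wrist_torque": the same for the moment, N m; "opening": finger opening in m; "gripper_force": force on a finger pad.
Only numpy, scipy, OpenCV 4.12 (cv2) and the standard library are available. Lean on these libraries where they do the work, as an engineer would, in place of code of your own. Each camera call takes 0.05 s, during which the arm holds its last target. There are 200 camera calls.

## Working session

There is one attempt and no reset: what is moved stays moved. The work goes in short steps, Python scripts to look and compute and a tool call to move; the robot and the scene stay as the last step left them, time stands still between calls to the robot, and variables do not carry over. Pictures are saved under pics/ and viewed, at most 10 in all, crops included, and the job is handed in when it is done.

Besides the shell and the picture viewer there is one more tool, called after "Emit:" in YAML: its name, and indented under it one key for each argument. apply_moves: Moves the arm, as the interface text tells. Its arguments: {"type":"object","properties":{"series":{"type":"array"},"claw":{"type":"number"},"newtons":{"type":"number"}},"required":["series"]}

```bash
ls; mkdir -p pics; cat > h.py <<'E'
import numpy as np, cv2
from plant import robot
from scipy.spatial.transform import Rotation as R
def cam(n):
    C=robot.calibration(n); p,d=robot.read_camera(n); return C,p,d
def pts(C,d):
    v,u=np.mgrid[:d.shape[0],:d.shape[1]]
    P=np.stack([(u-C['cx'])/C['fx']*d,(v-C['cy'])/C['fy']*d,d],-1)
    T=np.linalg.inv(np.array(C['extrinsics'])); return P@T[:3,:3].T+T[:3,3]
def ray(C,u,v,z):
    T=np.linalg.inv(np.array(C['extrinsics'])); r=T[:3,:3]@[(u-C['cx'])/C['fx'],(v-C['cy'])/C['fy'],1]
    o=T[:3,3]; return o+r*(z-o[2])/r[2]
def proj(C,p):
    q=np.array(C['extrinsics'])@np.r_[p,1]; return C['fx']*q[0]/q[2]+C['cx'],C['fy']*q[1]/q[2]+C['cy']
E
python3 - <<'E'
from h import *
s=robot.read_state(); print({k:np.round(v,3) for k,v in s.items()})
for n in ['scene','side','wrist']:
    C,p,d=cam(n); cv2.imwrite(f'pics/{n}0.png',p); np.savez(f'{n}0.npz',d=d,p=p,**{k:np.array(v) for k,v in C.items()})
    print(n,C['fx'],np.linalg.inv(np.array(C['extrinsics'])).round(3).tolist(), (d>0).mean())
E
```

```text
pics
{'t': np.float64(0.0), 'q': array([-1.335,  0.131,  1.489, -0.   ,  1.523, -0.085]), 'dq': array([ 0.   ,  0.001, -0.001,  0.001,  0.   , -0.001]), 'joint_torque': array([-1.0000e-03, -5.5986e+01, -4.9175e+01,  7.7000e-02,  3.6000e-02,
       -0.0000e+00]), 'tool_pos': array([ 0.189, -0.569,  0.404]), 'orientation': array([-3.099, -0.501,  0.   ]), 'force': array([-0.597, -0.271,  0.02 ]), 'wrist_torque': array([-0.065, -0.025,  0.033]), 'gripper_force': np.float64(0.0), 'opening': np.float64(0.093)}
scene 490.85358801993056 [[0.265, 0.632, -0.728, 1.353], [0.964, -0.157, 0.215, -0.259], [0.022, -0.759, -0.651, 0.919], [0.0, 0.0, 0.0, 1.0]] 0.996
side 457.2318309481241 [[-0.945, -0.248, 0.215, 0.252], [-0.328, 0.72, -0.611, 0.637], [-0.003, -0.648, -0.762, 0.928], [0.0, 0.0, 0.0, 1.0]] 0.996171875
wrist 350.72390824769576 [[0.316, -0.92, -0.233, 0.252], [-0.949, -0.307, -0.075, -0.546], [-0.003, 0.244, -0.97, 0.384], [0.0, 0.0, 0.0, 1.0]] 0.9958671875
```

```bash
python3 -c "
import cv2,numpy as np
a=cv2.imread('pics/side0.png');b=cv2.imread('pics/wrist0.png')
cv2.imwrite('pics/sw.png',cv2.resize(np.vstack([a,b]),(480,600)))"
```

```text
(no output)
```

View pics/scene0.png

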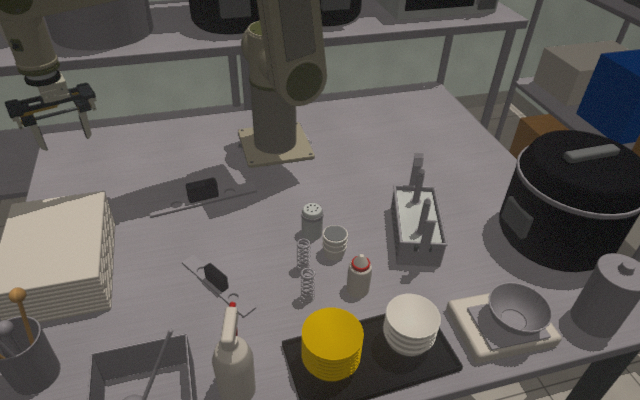

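View pics/side0.png

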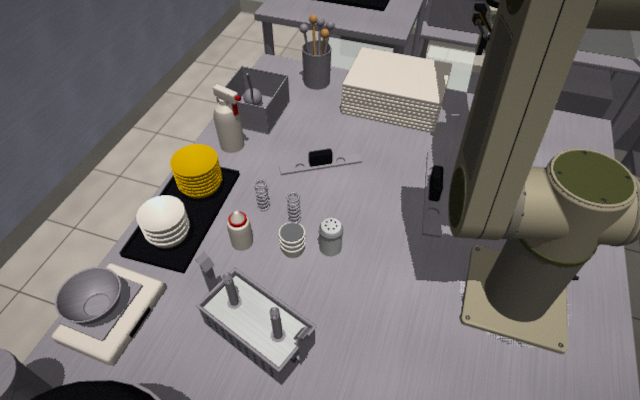

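The scene picture shows the press at about (417,222), its rods at (418,180) and (425,222), and the springs at (303,253) and (307,285). Two yokes lie at (203,193) and (217,282). The ramekins are at (335,240), the shaker at (312,220) and the bottle at (360,273). I measure all of these next.

```bash
cat > m.py <<'E'
from h import *
def load(n):
    z=np.load(n+'0.npz'); C={k:z[k] for k in ['fx','fy','cx','cy','extrinsics']}; return C,z['p'],z['d']
cl={}
for n in ['scene','side']:
    C,p,d=load(n); P=pts(C,d); cl[n]=(C,p,d,P)
    # grip blocks: dark pixels, heights 0.02-0.06
    hsv=cv2.cvtColor(p,cv2.COLOR_BGR2HSV)
    def rep(name,m,mn=25):
        k,l,st,ce=cv2.connectedComponentsWithStats(m.astype(np.uint8))
        for i in range(1,k):
            if st[i,4]<mn: continue
            q=P[l==i]; lo,hi=np.percentile(q,[2,98],axis=0)
            print(n,name,ce[i].round(),st[i,4],'lo',lo.round(3),'hi',hi.round(3))
    box=(P[...,0]>.3)&(P[...,0]<.95)&(abs(P[...,1])<.5)
    rep('blob',box&(P[...,2]>.012)&(P[...,2]<.25),60)
    rep('black',box&(P[...,2]>.008)&(P[...,2]<.07)&(hsv[...,2]<45))
    rep('rodtops',box&(P[...,2]>.11)&(P[...,2]<.19),15)
E
python3 m.py
```

```text
scene blob [418. 219.] 4108 lo [0.393 0.192 0.017] hi [0.635 0.345 0.175]
scene blob [519. 210.] 1549 lo [0.568 0.486 0.03 ] hi [0.652 0.5   0.212]
scene blob [106. 252.] 1045 lo [ 0.306 -0.5    0.013] hi [ 0.565 -0.497  0.118]
scene blob [324. 231.] 1385 lo [ 0.425 -0.017  0.015] hi [0.553 0.069 0.093]
scene blob [305. 269.] 574 lo [ 0.539 -0.073  0.014] hi [ 0.662 -0.031  0.092]
scene blob [359. 275.] 820 lo [0.641 0.038 0.015] hi [0.678 0.086 0.117]
scene blob [216. 277.] 409 lo [ 0.531 -0.281  0.014] hi [ 0.587 -0.234  0.053]
scene blob [504. 321.] 6220 lo [0.768 0.238 0.016] hi [0.911 0.419 0.101]
scene blob [367. 339.] 7617 lo [ 0.761 -0.137  0.015] hi [0.916 0.194 0.118]
scene blob [233. 360.] 2736 lo [ 0.792 -0.285  0.024] hi [ 0.87  -0.218  0.206]
scene blob [148. 360.] 3052 lo [ 0.748 -0.496  0.014] hi [ 0.853 -0.33   0.173]
scene black [511. 235.] 209 lo [0.574 0.494 0.023] hi [0.644 0.5   0.061]
scene black [215. 281.] 116 lo [ 0.538 -0.281  0.015] hi [ 0.588 -0.239  0.049]
scene black [442. 338.] 35 lo [0.819 0.191 0.009] hi [0.854 0.195 0.018]
scene black [396. 360.] 45
[... 2340 characters left out ...]
 0.189]
side rodtops [346.  84.] 16 lo [ 0.541 -0.5    0.112] hi [ 0.568 -0.492  0.118]
side rodtops [225. 110.] 601 lo [ 0.792 -0.256  0.111] hi [ 0.859 -0.215  0.187]
side rodtops [412.  97.] 33 lo [ 0.33 -0.5   0.11] hi [ 0.384 -0.494  0.117]
side rodtops [193. 159.] 680 lo [ 0.776 -0.112  0.11 ] hi [ 0.887 -0.     0.118]
side rodtops [236. 213.] 37 lo [0.646 0.062 0.11 ] hi [0.66  0.076 0.118]
side rodtops [205. 265.] 294 lo [0.621 0.224 0.112] hi [0.643 0.248 0.176]
side rodtops [229. 284.] 208 lo [0.563 0.251 0.112] hi [0.577 0.265 0.18 ]
side rodtops [275. 318.] 206 lo [0.449 0.289 0.113] hi [0.465 0.302 0.18 ]
side rodtops [302. 337.] 214 lo [0.385 0.302 0.112] hi [0.409 0.326 0.176]
```

```bash
python3 - <<'E'
import cv2,numpy as np
a=cv2.imread('pics/scene0.png');b=cv2.imread('pics/side0.png')
A=cv2.resize(a[160:320,140:460],(800,400),interpolation=cv2.INTER_CUBIC)
cv2.imwrite('pics/c1.png',A)
E
```

```text
(no output)
```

View pics/c1.png

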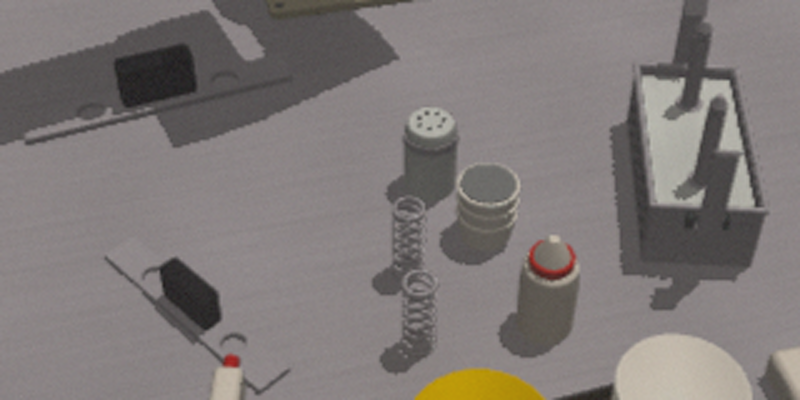

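The enlarged crop shows two candidates for the yoke: A at scene (203,193) and B at scene (217,283). I measure both lengths, plus the hole spacing, to tell them apart.

```bash
cat > m2.py <<'E'
from m import load
from h import *
C,p,d=load('scene')
f=lambda u,v,z:ray(C,140+u/2.5,160+v/2.5,z)[:2]
for nm,c in dict(A=[(25,140),(290,78)],Bl=[(105,258),(260,392)],Br=[(135,240),(290,370)]).items():
    a,b=f(*c[0],.006),f(*c[1],.006); print(nm,a.round(3),b.round(3),np.linalg.norm(a-b).round(4))
a,b=f(92,112,.006),f(224,78,.006);print('Aholes',a,b,np.linalg.norm(a-b)) 
a,b=f(152,275,.006),f(232,342,.006);print('Bholes',a,b,np.linalg.norm(a-b)) 
# fused clouds
def P(n): C,p,d=load(n); return pts(C,d).reshape(-1,3),p.reshape(-1,3)
X=np.vstack([P('scene')[0],P('side')[0]])
def sel(x0,x1,y0,y1,z0,z1): return X[(X[:,0]>x0)&(X[:,0]<x1)&(X[:,1]>y0)&(X[:,1]<y1)&(X[:,2]>z0)&(X[:,2]<z1)]
print('bench z',np.median(sel(.3,.9,-.45,.45,-.02,.003)[:,2]))
def rect(q): 
    r=cv2.minAreaRect((q[:,:2]*1000).astype(np.float32)); print(np.round(r[0],1),np.round(r[1],1),round(r[2],2))
print('gripA top');rect(sel(.2,.45,-.4,-.1,.045,.054))
print('gripB top');rect(sel(.5,.62,-.3,-.2,.045,.054))
def circ(q,r=None):
    from scipy.optimize import least_squares
    s=least_squares(lambda a:np.hypot(*(q[:,:2]-a[:2]).T)-(a[2] if r is None else r),np.r_[q[:,:2].mean(0),.01],loss='soft_l1',f_scale=.001)
    print(s.x.round(4),len(q),np.std(s.fun).round(4))
for n,b in dict(s1=(.535,.575,-.065,-.02),s2=(.625,.67,-.08,-.035)).items():
    q=sel(*b,.084,.095);print(n,'top',(q.min(0)+q.max(0))[:2]/2,np.ptp(q,axis=0).round(3));circ(q,.014); circ(sel(*b,.015,.085),.015)
for n,b in dict(ra=(.55,.59,.24,.275),rb=(.44,.475,.28,.31)).items():
    circ(sel(*b,.09,.155),.009); q=sel(*b,.17,.2); print(q.mean(0),q[:,2].max())
circ(sel(.4,.48,-.03,.05,.02,.08));circ(sel(.49,.56,.01,.085,.05,.08));circ(sel(.61,.7,.03,.1,.02,.08))
print('box');rect(sel(.36,.67,.15,.4,.072,.083))
E
sed -i 's/^cl={}/if __name__!="__main__": raise_=1\ncl={}/; s/for n in \[.scene.,.side.\]:/for n in (["scene","side"] if __name__=="__main__" else []):/' m.py
python3 m2.py
```

```text
A [ 0.268 -0.406] [ 0.231 -0.104] 0.3044
Bl [ 0.468 -0.334] [ 0.667 -0.211] 0.2338
Br [ 0.45  -0.303] [ 0.649 -0.18 ] 0.2337
Aholes [ 0.23786462 -0.33210298] [ 0.21256827 -0.17906415] 0.1551154055947771
Bholes [ 0.5018714  -0.29061185] [ 0.60399536 -0.22675586] 0.12044455343740895
bench z 0.00032730346053300163
gripA top
[ 234.3 -254.1] [28.9 87.4] 10.84
gripB top
[ 556.2 -257.4] [68.1 25.8] 29.27
s1 top [ 0.55337077 -0.04340254] [0.034 0.032 0.009]
[ 0.5547 -0.0439  0.01  ] 109 0.0017
[ 0.5546 -0.0443  0.01  ] 381 0.0018
s2 top [ 0.64800584 -0.05775069] [0.033 0.033 0.01 ]
[ 0.6477 -0.0583  0.01  ] 130 0.0017
[ 0.6476 -0.0582  0.01  ] 425 0.0017
[0.5712 0.2552 0.01  ] 286 0.0013
[0.57122849 0.25554533 0.1761039 ] 0.1842838686147884
[0.4571 0.2925 0.01  ] 280 0.0015
[0.45756063 0.29372027 0.17567313] 0.18263580893136244
[0.4395 0.0097 0.0266] 729 0.0016
[0.5259 0.0472 0.025 ] 1061 0.0073
[0.6519 0.0659 0.0261] 768 0.0014
box
[514.1 274.4] [117.2 257.7] 71.61
```

Yoke B at scene (217,283) is the one meant: it is 234 mm long with holes 120 mm apart. A is about 300 mm long, with 155 mm between holes. The rods are 120.0 mm apart on an axis at −18.1°, which agrees with the box. I start with spring_2, with the tool y axis along the press's y.

```bash
cat > g.py <<'E'
import sys
from h import *
# usage: g.py x y z_grasp yaw_of_tool_y(deg)  -> shift in tool frame mm, turn about z
def go(x,y,zg,yaw=None):
    s=robot.read_state(); M=R.from_rotvec(s['orientation']).as_matrix()
    c=np.degrees(np.arctan2(M[1,1],M[0,1])); t=np.array([x,y,zg+.167])-s['tool_pos']
    print('t',round(s['t'],2),'pos',s['tool_pos'].round(4),'z-axis',M[:,2].round(4),'yaw y',c.round(2),'q',s['q'].round(2),'F',s['force'].round(1),'op',round(s['opening'],4))
    print(' shift mm',(M.T@t*1000).round(1))
    if yaw is not None:
        w=-((yaw-c+90)%180-90); Mf=M@R.from_rotvec([0,0,np.radians(w)]).as_matrix()
        print(' turn z rad',np.radians(w).round(4),' shift mm after turn',(Mf.T@t*1000).round(1))
if __name__=='__main__': go(*map(float,sys.argv[1:]))
E
python3 g.py .6477 -.0583 .17 71.9
```

```text
t 0.15 pos [ 0.1892 -0.5692  0.4039] z-axis [-3.0e-04  1.3e-03 -1.0e+00] yaw y -71.62 q [-1.34  0.13  1.49  0.    1.52 -0.09] F [0.  0.2 0.2] op 0.0929
 shift mm [ 596.2 -340.2   67.5]
 turn z rad 0.6367  shift mm after turn [ 277.1 -628.    67.5]
```

Emit:
apply_moves:
  series:
    - [[0,0,0],[0,0,0.106]]
    - [[0,0,0],[0,0,0.106]]
    - [[0,0,0],[0,0,0.106]]
    - [[0,0,0],[0,0,0.106]]
    - [[0,0,0],[0,0,0.106]]
    - [[0,0,0],[0,0,0.106]]
    - [[16,-36,4],[0,0,0]]
    - [[16,-36,4],[0,0,0]]
    - [[16,-36,4],[0,0,0]]
    - [[16,-36,4],[0,0,0]]
    - [[16,-36,4],[0,0,0]]
    - [[16,-36,4],[0,0,0]]
  claw: 0.6
  newtons: 15

```text
t: 1.15
tool_pos: [0.3482, -0.3921, 0.3803]
orientation: [-3.102, 0.494, 0.0]
force: [0.6, -0.1, -0.5]
opening: 0.0562
gripper_force: 0.0
```

Emit:
apply_moves:
  series:
    - [[16,-36,4],[0,0,0]]
    - [[16,-36,4],[0,0,0]]
    - [[16,-36,4],[0,0,0]]
    - [[16,-36,4],[0,0,0]]
    - [[16,-36,4],[0,0,0]]
    - [[16,-36,4],[0,0,0]]
    - [[16,-36,4],[0,0,0]]
    - [[16,-36,4],[0,0,0]]
    - [[16,-36,4],[0,0,0]]
    - [[16,-36,4],[0,0,0]]
    - [[0,0,0],[0,0,0]]
    - [[0,0,0],[0,0,0]]

```text
t: 2.15
tool_pos: [0.6118, -0.0991, 0.3394]
orientation: [-3.103, 0.487, 0.003]
force: [-0.9, -0.3, -0.1]
opening: 0.0561
gripper_force: 0.0
```

```bash
python3 g.py .6477 -.0583 .075 71.9
```

```text
t 2.15 pos [ 0.6118 -0.0991  0.3394] z-axis [-2.e-03  5.e-04 -1.e+00] yaw y -107.85 q [-0.24  0.22  1.51 -0.    1.42  1.64] F [-0.9 -0.3 -0.1] op 0.0561
 shift mm [ 21.8 -49.9  97.4]
 turn z rad 0.0043  shift mm after turn [ 21.6 -49.9  97.4]
```

Emit:
apply_moves:
  series:
    - [[11,-25,0],[0,0,0.004]]
    - [[11,-25,0],[0,0,0]]
    - [[0,0,0],[0,0,0]]
    - [[0,0,20],[0,0,0]]
    - [[0,0,20],[0,0,0]]
    - [[0,0,0],[0,0,0]]
    - [[0,0,0],[0,0,0]]

```text
t: 2.73
tool_pos: [0.6464, -0.0616, 0.2994]
orientation: [3.101, -0.501, -0.006]
force: [-0.6, -0.9, 0.2]
opening: 0.0561
gripper_force: 0.0
```

```bash
python3 g.py .6477 -.0583 .075 71.9
```

```text
t 2.73 pos [ 0.6464 -0.0616  0.2994] z-axis [-3.6e-03  3.0e-04 -1.0e+00] yaw y -108.36 q [-0.17  0.33  1.45 -0.    1.36  1.72] F [-0.6 -0.9  0.2] op 0.0561
 shift mm [ 0.4 -3.6 57.4]
 turn z rad -0.0045  shift mm after turn [ 0.4 -3.6 57.4]
```

Emit:
apply_moves:
  series:
    - [[0,-3.6,0],[0,0,-0.004]]
    - [[0,0,20],[0,0,0]]
    - [[0,0,20],[0,0,0]]
    - [[0,0,17],[0,0,0]]
    - [[0,0,0],[0,0,0]]

```text
t: 3.15
tool_pos: [0.6477, -0.0571, 0.2414]
orientation: [3.103, -0.493, -0.006]
force: [-1.6, -0.2, -1.5]
opening: 0.0559
gripper_force: 0.0
```

Emit:
apply_moves:
  series:
    - [[0,0,0],[0,0,0]]
    - [[0,0,0],[0,0,0]]
    - [[0,0,0],[0,0,0]]
    - [[0,0,0],[0,0,0]]
    - [[0,0,0],[0,0,0]]
    - [[0,0,0],[0,0,0]]
  claw: 0.2
  newtons: 15

```text
t: 3.65
tool_pos: [0.6491, -0.0572, 0.2447]
orientation: [3.102, -0.493, 0.002]
force: [0.2, -0.9, -0.3]
opening: 0.0297
gripper_force: 15.0
```

```bash
sed -i "s/t=np.array(\[x,y,zg+.167\])-s\['tool_pos'\]/t=np.array([x,y,zg])-s['tool_pos']-.167*M[:,2]/" g.py; python3 g.py .6477 -.0583 .075 71.9
```

```text
t 3.65 pos [ 0.6491 -0.0572  0.2447] z-axis [ 1.3e-03 -5.0e-04 -1.0e+00] yaw y -108.06 q [-0.17  0.39  1.49 -0.    1.27  1.72] F [ 0.2 -0.9 -0.3] op 0.0297
 shift mm [-1.2  1.4  2.7]
 turn z rad 0.0007  shift mm after turn [-1.2  1.4  2.7]
```

Emit:
apply_moves:
  series:
    - [[0,0,-20],[0,0,0]]
    - [[0,0,-35],[0,0,0]]
    - [[0,0,-40],[0,0,0]]
    - [[0,0,-40],[0,0,0]]
    - [[0,0,-40],[0,0,0]]
    - [[0,0,-30],[0,0,0]]
    - [[0,0,0],[0,0,0]]

```text
t: 4.23
tool_pos: [0.6496, -0.0571, 0.4586]
orientation: [3.103, -0.493, 0.021]
force: [0.7, 0.4, 1.0]
opening: 0.0297
gripper_force: 15.0
```

```bash
python3 g.py .5712 .2552 .285 71.9
```

```text
t 4.23 pos [ 0.6496 -0.0571  0.4586] z-axis [ 0.013  -0.0021 -0.9999] yaw y -108.05 q [-0.17  0.25  1.26  0.    1.62  1.72] F [0.7 0.4 1. ] op 0.0297
 shift mm [-173.6 -272.3    4.9]
 turn z rad 0.0009  shift mm after turn [-173.8 -272.1    4.9]
```

Emit:
apply_moves:
  series:
    - [[-17.4,-27.2,0],[0,0,0]]
    - [[-17.4,-27.2,0],[0,0,0]]
    - [[-17.4,-27.2,0],[0,0,0]]
    - [[-17.4,-27.2,0],[0,0,0]]
    - [[-17.4,-27.2,0],[0,0,0]]
    - [[-17.4,-27.2,0],[0,0,0]]
    - [[-17.4,-27.2,0],[0,0,0]]
    - [[-17.4,-27.2,0],[0,0,0]]
    - [[-17.4,-27.2,0],[0,0,0]]
    - [[-17.4,-27.2,0],[0,0,0]]
    - [[0,0,0],[0,0,0]]
    - [[0,0,0],[0,0,0]]

```text
t: 5.23
tool_pos: [0.5669, 0.2572, 0.4479]
orientation: [3.103, -0.488, -0.002]
force: [0.5, -1.4, -1.6]
opening: 0.0294
gripper_force: 15.0
```

Emit:
apply_moves:
  series:
    - [[0,0,0],[0,0,0]]
    - [[0,0,0],[0,0,0]]
    - [[0,0,0],[0,0,0]]

```text
t: 5.48
tool_pos: [0.5681, 0.2543, 0.4485]
orientation: [3.102, -0.496, -0.0]
force: [-0.5, -0.4, -1.2]
opening: 0.0296
gripper_force: 15.0
```

```bash
python3 g.py .5712 .2552 .285 71.9; python3 - <<'E'
from h import *
for n in ['scene','side']:
    C,p,d=cam(n); cv2.imwrite(f'pics/{n}1.png',p); np.savez(f'{n}1.npz',d=d,p=p,**{k:np.array(v) for k,v in C.items()})
    print(n,proj(C,[.5712,.2552,.18]),proj(C,[.5712,.2552,.2]),proj(C,[.5712,.2552,.29]))
a=cv2.imread('pics/scene1.png');b=cv2.imread('pics/side1.png')
E
python3 - <<'E'
import sys; sys.path.insert(0,'.')
E
python3 -c "
import cv2,numpy as np
a=cv2.imread('pics/scene1.png')[80:280,340:540];b=cv2.imread('pics/side1.png')[170:370,130:330]
cv2.imwrite('pics/c2.png',cv2.resize(np.hstack([a,b]),(800,400),interpolation=cv2.INTER_CUBIC))"
```

```text
t 5.48 pos [0.5681 0.2543 0.4485] z-axis [-2.e-04 -3.e-04 -1.e+00] yaw y -108.15 q [ 0.34  0.18  1.36 -0.    1.61  2.23] F [-0.5 -0.4 -1.2] op 0.0296
 shift mm [ 2.6 -1.9 -3.5]
 turn z rad -0.001  shift mm after turn [ 2.6 -1.9 -3.5]
scene (np.float64(428.1928346737195), np.float64(199.13579080054146)) (np.float64(429.6830585200211), np.float64(192.578927737204)) (np.float64(436.82965276745745), np.float64(161.134497448447))
side (np.float64(226.1821014466928), np.float64(273.4808150991875)) (np.float64(224.52101616095368), np.float64(267.7812503733068)) (np.float64(216.2513527005928), np.float64(239.40613769352402))
```

View pics/c2.png

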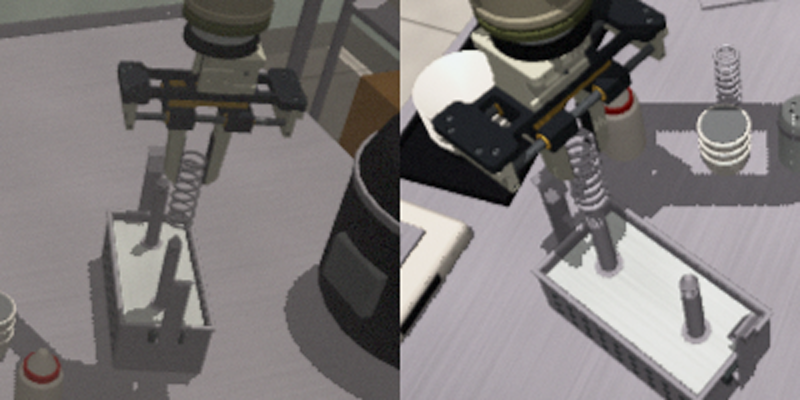

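The picture shows the spring hanging upright over rod a. In the scene view its foot is at about (431,187) and the rod tip at (428,199). I fit the spring and rod axes from the depth clouds to correct the last few millimetres.

```bash
cat > f.py <<'E'
from h import *
from scipy.optimize import least_squares
def cloud(save=None):
    L=[]
    for n in ['scene','side']:
        C,p,d=cam(n); L.append(pts(C,d).reshape(-1,3))
        if save: cv2.imwrite(f'pics/{n}{save}.png',p)
    return L
def sel(X,c,r,z0,z1): return X[(np.hypot(X[:,0]-c[0],X[:,1]-c[1])<r)&(X[:,2]>z0)&(X[:,2]<z1)]
def circ(q,r):
    if len(q)<15: return None
    s=least_squares(lambda a:np.hypot(*(q[:,:2]-a).T)-r,q[:,:2].mean(0),loss='soft_l1',f_scale=.001); return s.x.round(4),len(q)
def both(L,c,rad,z0,z1,r):
    print(' z',z0,z1,'both',circ(sel(np.vstack(L),c,rad,z0,z1),r),*[circ(sel(X,c,rad,z0,z1),r) for X in L])
E
cat > s.py <<'E'
import sys
from f import *
rod=np.array([float(sys.argv[1]),float(sys.argv[2])]); zf=float(sys.argv[3]) # foot height of spring
L=cloud()
s=robot.read_state(); g=s['tool_pos']+.167*R.from_rotvec(s['orientation']).as_matrix()[:,2]; print('grasp',g.round(4))
print('spring');
for a,b in [(0,.02),(.02,.04),(.04,.056),(0,.056)]: both(L,g,.024,zf+a-.003,zf+b,.0155)
X=np.vstack(L);q=sel(X,g,.024,zf-.025,zf+.03); print('zmin hist',np.histogram(q[:,2],bins=np.arange(zf-.025,zf+.03,.005)))
print('rod');both(L,rod,.016,.09,.155,.009)
E
python3 s.py .5712 .2552 .208
```

```text
grasp [0.568  0.2547 0.2818]
spring
 z 0.205 0.22799999999999998 both (array([0.5687, 0.2559]), 205) (array([0.5674, 0.2556]), 95) (array([0.5692, 0.2561]), 110)
 z 0.22499999999999998 0.248 both (array([0.5679, 0.256 ]), 165) (array([0.5664, 0.256 ]), 77) (array([0.5689, 0.2561]), 88)
 z 0.245 0.264 both (array([0.5674, 0.2554]), 145) (array([0.566 , 0.2549]), 64) (array([0.5689, 0.2561]), 81)
 z 0.205 0.264 both (array([0.5682, 0.2558]), 474) (array([0.5665, 0.2554]), 212) (array([0.569 , 0.2561]), 262)
zmin hist (array([ 2,  0,  0,  5, 83, 34, 35, 55, 26, 38]), array([0.183, 0.188, 0.193, 0.198, 0.203, 0.208, 0.213, 0.218, 0.223,
       0.228, 0.233]))
rod
 z 0.09 0.155 both (array([0.5713, 0.2549]), 287) (array([0.5693, 0.2548]), 128) (array([0.5723, 0.255 ]), 159)
```

```bash
python3 g.py .5711 .2538 .245
```

```text
t 5.68 pos [0.568  0.2547 0.4488] z-axis [ 1.e-04  0.e+00 -1.e+00] yaw y -108.13 q [ 0.34  0.18  1.36 -0.    1.61  2.23] F [-0.4  0.4 -0.8] op 0.029
 shift mm [ 3.2 -0.1 36.8]
```

Emit:
apply_moves:
  series:
    - [[3.2,0,0],[0,0,0]]
    - [[0,0,0],[0,0,0]]
    - [[0,0,10],[0,0,0]]
    - [[0,0,10],[0,0,0]]
    - [[0,0,8],[0,0,0]]
    - [[0,0,8],[0,0,0]]
    - [[0,0,0],[0,0,0]]
    - [[0,0,0],[0,0,0]]

```text
t: 6.35
tool_pos: [0.5704, 0.2544, 0.4114]
orientation: [3.102, -0.493, -0.003]
force: [0.3, 0.1, -1.7]
opening: 0.0295
gripper_force: 15.0
```

```bash
python3 g.py .5711 .2538 .145
```

```text
t 6.35 pos [0.5704 0.2544 0.4114] z-axis [-2.e-03 -7.e-04 -1.e+00] yaw y -108.05 q [ 0.34  0.19  1.4  -0.    1.54  2.22] F [ 0.3  0.1 -1.7] op 0.0295
 shift mm [ 1.3  0.  99.4]
```

Emit:
apply_moves:
  series:
    - [[1,0,4],[0,0,0]]
    - [[0,0,5],[0,0,0]]
    - [[0,0,5],[0,0,0]]
    - [[0,0,5],[0,0,0]]
    - [[0,0,5],[0,0,0]]
    - [[0,0,5],[0,0,0]]
    - [[0,0,5],[0,0,0]]
    - [[0,0,5],[0,0,0]]

```text
t: 7.02
tool_pos: [0.5716, 0.2542, 0.3731]
orientation: [3.103, -0.493, -0.0]
force: [0.3, 0.1, -1.4]
opening: 0.0296
gripper_force: 15.0
```

```bash
python3 g.py .5711 .2538 .145; python3 s.py .5712 .2552 .131 | grep -v rod
```

```text
t 7.02 pos [0.5716 0.2542 0.3731] z-axis [-2.e-04 -1.e-04 -1.e+00] yaw y -108.06 q [0.34 0.21 1.45 0.   1.48 2.22] F [ 0.3  0.1 -1.4] op 0.0296
 shift mm [-0.4  0.5 61.1]
grasp [0.5711 0.254  0.2053]
spring
 z 0.128 0.151 both (array([0.571 , 0.2555]), 200) (array([0.5668, 0.2575]), 97) (array([0.5731, 0.2543]), 103)
 z 0.148 0.171 both (array([0.5704, 0.2554]), 189) (array([0.567 , 0.2579]), 95) (array([0.5735, 0.2539]), 94)
 z 0.168 0.187 both (array([0.5688, 0.2547]), 188) (array([0.5656, 0.2579]), 87) (array([0.5723, 0.2554]), 101)
 z 0.128 0.187 both (array([0.5706, 0.2555]), 529) (array([0.5665, 0.2575]), 254) (array([0.5729, 0.2547]), 275)
zmin hist (array([24,  8,  7, 20, 56, 39, 45, 58, 19, 51]), array([0.106, 0.111, 0.116, 0.121, 0.126, 0.131, 0.136, 0.141, 0.146,
       0.151, 0.156]))
 z 0.09 0.155 both (array([0.5707, 0.2552]), 348) (array([0.5705, 0.2545]), 167) (array([0.5707, 0.2559]), 181)
```

Emit:
apply_moves:
  series:
    - [[0,0,6],[0,0,0]]
    - [[0,0,6],[0,0,0]]
    - [[0,0,6],[0,0,0]]
    - [[0,0,6],[0,0,0]]
    - [[0,0,6],[0,0,0]]
    - [[0,0,6],[0,0,0]]
    - [[0,0,5],[0,0,0]]
    - [[0,0,5],[0,0,0]]

```text
t: 7.78
tool_pos: [0.5716, 0.2542, 0.327]
orientation: [3.102, -0.493, -0.0]
force: [-0.7, 0.7, -0.1]
opening: 0.0298
gripper_force: 15.0
```

```bash
python3 g.py .5711 .2538 .145
```

```text
t 7.78 pos [0.5716 0.2542 0.327 ] z-axis [-3.e-04 -1.e-04 -1.e+00] yaw y -108.06 q [ 0.34  0.25  1.5  -0.    1.39  2.22] F [-0.7  0.7 -0.1] op 0.0298
 shift mm [-0.3  0.5 15. ]
```

Emit:
apply_moves:
  series:
    - [[0,0,5],[0,0,0]]
    - [[0,0,4],[0,0,0]]
    - [[0,0,3],[0,0,0]]
    - [[0,0,2],[0,0,0]]
    - [[0,0,0],[0,0,0]]
    - [[0,0,0],[0,0,0]]

```text
t: 8.28
tool_pos: [0.5718, 0.2542, 0.3141]
orientation: [-3.103, 0.493, -0.001]
force: [0.2, -0.9, 1.5]
opening: 0.0295
gripper_force: 15.0
```

Emit:
apply_moves:
  series:
    - [[0,0,0],[0,0,0]]
    - [[0,0,0],[0,0,0]]
    - [[0,0,0],[0,0,0]]
    - [[0,0,0],[0,0,0]]
    - [[0,0,-20],[0,0,0]]
    - [[0,0,-40],[0,0,0]]
    - [[0,0,-40],[0,0,0]]
    - [[0,0,-20],[0,0,0]]
    - [[0,0,0],[0,0,0]]
  claw: 0.6

```text
t: 9.03
tool_pos: [0.5726, 0.2546, 0.4415]
orientation: [-3.097, 0.492, -0.015]
force: [0.9, 0.1, 0.7]
opening: 0.0555
gripper_force: 0.0
```

```bash
python3 g.py .5546 -.0441 .2; python3 - <<'E'
from f import *
L=cloud('2'); X=np.vstack(L); q=sel(X,[.5712,.2552],.022,.075,.2); print(np.histogram(q[:,2],bins=np.arange(.075,.2,.005)))
q=sel(X,[.5546,-.0441],.03,.06,.1); print(q[:,2].max()); both(L,[.5546,-.0441],.024,.015,.085,.015)
E
```

```text
t 9.03 pos [0.5726 0.2546 0.4415] z-axis [ 0.0105  0.0037 -0.9999] yaw y -108.05 q [0.34 0.18 1.36 0.   1.58 2.22] F [0.9 0.1 0.7] op 0.0555
 shift mm [ 73.3 291.2  73.2]
(array([ 48,  25,  37,  22,  31,  50,  14,  35,  42,  20,  57,  43,  26,
        60,  28,  24, 121,  52,  27,  34,  42,  15,   0,   0]), array([0.075, 0.08 , 0.085, 0.09 , 0.095, 0.1  , 0.105, 0.11 , 0.115,
       0.12 , 0.125, 0.13 , 0.135, 0.14 , 0.145, 0.15 , 0.155, 0.16 ,
       0.165, 0.17 , 0.175, 0.18 , 0.185, 0.19 , 0.195]))
0.09498090832423323
 z 0.015 0.085 both (array([ 0.5546, -0.0441]), 393) (array([ 0.5534, -0.0445]), 204) (array([ 0.556 , -0.0434]), 189)
```

Spring 2 stands on the plate with its head at about 0.16 m, as it should. Spring 1 is next.

Emit:
apply_moves:
  series:
    - [[7.3,29.1,0],[0,0,0]]
    - [[7.3,29.1,0],[0,0,0]]
    - [[7.3,29.1,5],[0,0,0]]
    - [[7.3,29.1,10],[0,0,0]]
    - [[7.3,29.1,10],[0,0,0]]
    - [[7.3,29.1,10],[0,0,0]]
    - [[7.3,29.1,10],[0,0,0]]
    - [[7.3,29.1,10],[0,0,0]]
    - [[7.3,29.1,10],[0,0,0]]
    - [[7.3,29.1,0],[0,0,0]]
    - [[0,0,0],[0,0,0]]
    - [[0,0,0],[0,0,0]]

```text
t: 10.13
tool_pos: [0.5501, -0.0464, 0.3664]
orientation: [-3.102, 0.498, 0.006]
force: [-0.3, 0.2, -0.2]
opening: 0.0559
gripper_force: 0.0
```

Emit:
apply_moves:
  series:
    - [[0,0,0],[0,0,0]]
    - [[0,0,0],[0,0,0]]

```text
t: 10.3
tool_pos: [0.5508, -0.0441, 0.368]
orientation: [-3.102, 0.492, 0.002]
force: [1.0, 0.6, 0.1]
opening: 0.0558
gripper_force: 0.0
```

```bash
python3 g.py .5546 -.0441 .075 71.9
```

```text
t 10.3 pos [ 0.5508 -0.0441  0.368 ] z-axis [-1.e-03  6.e-04 -1.e+00] yaw y -108.01 q [-0.17  0.02  1.67  0.    1.45  1.71] F [1.  0.6 0.1] op 0.0558
 shift mm [  4.   -1.1 126. ]
 turn z rad 0.0016  shift mm after turn [  4.   -1.1 126. ]
```

Emit:
apply_moves:
  series:
    - [[4,-1,0],[0,0,0]]
    - [[0,0,20],[0,0,0]]
    - [[0,0,26],[0,0,0]]
    - [[0,0,26],[0,0,0]]
    - [[0,0,26],[0,0,0]]
    - [[0,0,16],[0,0,0]]
    - [[0,0,10],[0,0,0]]
    - [[0,0,0],[0,0,0]]
    - [[0,0,0],[0,0,0]]
    - [[0,0,0],[0,0,0]]

```text
t: 11.13
tool_pos: [0.5559, -0.0452, 0.2463]
orientation: [3.103, -0.492, 0.004]
force: [-1.1, 0.3, -0.1]
opening: 0.0556
gripper_force: 0.0
```

Emit:
apply_moves:
  series:
    - [[0,0,0],[0,0,0]]
    - [[0,0,0],[0,0,0]]
    - [[0,0,0],[0,0,0]]
    - [[0,0,0],[0,0,0]]
    - [[0,0,0],[0,0,0]]
    - [[0,0,0],[0,0,0]]
  claw: 0.2

```text
t: 11.63
tool_pos: [0.555, -0.0455, 0.2449]
orientation: [3.103, -0.493, 0.001]
force: [0.5, -0.4, 1.0]
opening: 0.0308
gripper_force: 15.0
```

Emit:
apply_moves:
  series:
    - [[0,0,-20],[0,0,0]]
    - [[0,0,-35],[0,0,0]]
    - [[0,0,-40],[0,0,0]]
    - [[0,0,-40],[0,0,0]]
    - [[0,0,-40],[0,0,0]]
    - [[0,0,-30],[0,0,0]]
    - [[0,0,0],[0,0,0]]

```text
t: 12.22
tool_pos: [0.556, -0.0456, 0.4584]
orientation: [3.102, -0.493, 0.019]
force: [0.4, 0.2, 0.0]
opening: 0.0311
gripper_force: 15.0
```

```bash
python3 g.py .4571 .2915 .285 71.9
```

```text
t 12.22 pos [ 0.556  -0.0456  0.4584] z-axis [ 0.012  -0.0021 -0.9999] yaw y -108.06 q [-0.17 -0.01  1.53  0.    1.6   1.71] F [0.4 0.2 0. ] op 0.0311
 shift mm [-200.5 -289.5    4.5]
 turn z rad 0.0007  shift mm after turn [-200.8 -289.4    4.5]
```

Emit:
apply_moves:
  series:
    - [[-20,-29,0],[0,0,0]]
    - [[-20,-29,0],[0,0,0]]
    - [[-20,-29,0],[0,0,0]]
    - [[-20,-29,0],[0,0,0]]
    - [[-20,-29,0],[0,0,0]]
    - [[-20,-29,0],[0,0,0]]
    - [[-20,-29,0],[0,0,0]]
    - [[-20,-29,0],[0,0,0]]
    - [[-20,-29,0],[0,0,0]]
    - [[-20,-29,0],[0,0,0]]
    - [[0,0,0],[0,0,0]]
    - [[0,0,0],[0,0,0]]

```text
t: 13.22
tool_pos: [0.4539, 0.2938, 0.4488]
orientation: [3.103, -0.487, -0.002]
force: [0.5, -1.8, -0.4]
opening: 0.0312
gripper_force: 15.0
```

Emit:
apply_moves:
  series:
    - [[0,0,0],[0,0,0]]
    - [[0,0,0],[0,0,0]]
    - [[0,0,0],[0,0,0]]

```text
t: 13.47
tool_pos: [0.4552, 0.2912, 0.4495]
orientation: [3.102, -0.496, -0.0]
force: [-0.4, -0.1, -0.2]
opening: 0.0311
gripper_force: 15.0
```

```bash
python3 g.py .4571 .2915 .285 71.9;  python3 s.py .4571 .2925 .207
```

```text
t 13.47 pos [0.4552 0.2912 0.4495] z-axis [-2.e-04 -3.e-04 -1.e+00] yaw y -108.16 q [ 0.47 -0.05  1.59 -0.    1.6   2.36] F [-0.4 -0.1 -0.2] op 0.0311
 shift mm [ 1.7 -1.  -2.5]
 turn z rad -0.0011  shift mm after turn [ 1.7 -1.  -2.5]
grasp [0.4553 0.2913 0.2828]
spring
 z 0.204 0.22699999999999998 both (array([0.4555, 0.2923]), 202) (array([0.4544, 0.2924]), 77) (array([0.456 , 0.2922]), 125)
 z 0.22399999999999998 0.247 both (array([0.4556, 0.2931]), 149) (array([0.4541, 0.2929]), 62) (array([0.4561, 0.2933]), 87)
 z 0.244 0.263 both (array([0.4556, 0.2932]), 116) (array([0.454 , 0.2927]), 58) (array([0.4567, 0.2936]), 58)
 z 0.204 0.263 both (array([0.4555, 0.2927]), 436) (array([0.4542, 0.2926]), 182) (array([0.4561, 0.2927]), 254)
zmin hist (array([ 4,  0,  0,  1, 40, 77, 17, 41, 36, 26]), array([0.182, 0.187, 0.192, 0.197, 0.202, 0.207, 0.212, 0.217, 0.222,
       0.227, 0.232]))
rod
 z 0.09 0.155 both (array([0.4573, 0.2928]), 281) (array([0.4555, 0.2932]), 134) (array([0.4583, 0.2927]), 147)
```

Emit:
apply_moves:
  series:
    - [[1.6,-0.6,0],[0,0,0]]
    - [[0,0,0],[0,0,0]]
    - [[0,0,10],[0,0,0]]
    - [[0,0,10],[0,0,0]]
    - [[0,0,8],[0,0,0]]
    - [[0,0,8],[0,0,0]]
    - [[0,0,0],[0,0,0]]
    - [[0,0,0],[0,0,0]]

```text
t: 14.23
tool_pos: [0.4562, 0.2923, 0.4126]
orientation: [3.102, -0.493, -0.002]
force: [0.2, 0.1, -1.5]
opening: 0.0308
gripper_force: 15.0
```

Emit:
apply_moves:
  series:
    - [[0,0,4],[0,0,0]]
    - [[0,0,5],[0,0,0]]
    - [[0,0,5],[0,0,0]]
    - [[0,0,5],[0,0,0]]
    - [[0,0,5],[0,0,0]]
    - [[0,0,5],[0,0,0]]
    - [[0,0,5],[0,0,0]]
    - [[0,0,5],[0,0,0]]

```text
t: 14.9
tool_pos: [0.4564, 0.2924, 0.3741]
orientation: [3.103, -0.493, -0.0]
force: [-0.1, -0.3, 0.0]
opening: 0.0312
gripper_force: 15.0
```

```bash
python3 g.py .4571 .2915 .145; python3 s.py .4571 .2925 .131 | grep -v rod
```

```text
t 14.9 pos [0.4564 0.2924 0.3741] z-axis [-2.e-04 -1.e-04 -1.e+00] yaw y -108.06 q [ 0.48 -0.01  1.69 -0.    1.46  2.36] F [-0.1 -0.3  0. ] op 0.0312
 shift mm [ 0.9  0.6 62.1]
grasp [0.4559 0.2921 0.2064]
spring
 z 0.128 0.151 both (array([0.4551, 0.2927]), 196) (array([0.4513, 0.2951]), 85) (array([0.457 , 0.2922]), 111)
 z 0.148 0.171 both (array([0.4559, 0.2936]), 153) (array([0.4519, 0.2964]), 75) (array([0.4577, 0.2923]), 78)
 z 0.168 0.187 both (array([0.4524, 0.2918]), 142) (array([0.4525, 0.2955]), 79) (array([0.4566, 0.2921]), 63)
 z 0.128 0.187 both (array([0.4551, 0.2931]), 457) (array([0.452 , 0.2956]), 220) (array([0.4572, 0.2924]), 237)
zmin hist (array([14,  9, 18, 18, 38, 55, 17, 49, 44, 20]), array([0.106, 0.111, 0.116, 0.121, 0.126, 0.131, 0.136, 0.141, 0.146,
       0.151, 0.156]))
 z 0.09 0.155 both (array([0.4566, 0.2927]), 286) (array([0.4562, 0.2921]), 164) (array([0.4574, 0.2933]), 122)
```

Threaded without resistance. I lower the spring the remaining distance to the plate.

Emit:
apply_moves:
  series:
    - [[0.6,0,6],[0,0,0]]
    - [[0,0,6],[0,0,0]]
    - [[0,0,6],[0,0,0]]
    - [[0,0,6],[0,0,0]]
    - [[0,0,6],[0,0,0]]
    - [[0,0,6],[0,0,0]]
    - [[0,0,5],[0,0,0]]
    - [[0,0,5],[0,0,0]]
    - [[0,0,0],[0,0,0]]

```text
t: 15.75
tool_pos: [0.4567, 0.292, 0.3273]
orientation: [3.102, -0.493, -0.002]
force: [-0.1, 0.1, -1.3]
opening: 0.0307
gripper_force: 15.0
```

Emit:
apply_moves:
  series:
    - [[0,0,5],[0,0,0]]
    - [[0,0,4],[0,0,0]]
    - [[0,0,3],[0,0,0]]
    - [[0,0,2],[0,0,0]]
    - [[0,0,0],[0,0,0]]
    - [[0,0,0],[0,0,0]]

```text
t: 16.25
tool_pos: [0.4571, 0.2922, 0.3149]
orientation: [-3.103, 0.493, -0.0]
force: [-0.2, -0.7, -0.1]
opening: 0.0309
gripper_force: 15.0
```

```bash
python3 g.py .4571 .2915 .145
```

```text
t 16.25 pos [0.4571 0.2922 0.3149] z-axis [ 2.e-04  1.e-04 -1.e+00] yaw y -108.06 q [0.47 0.04 1.75 0.   1.35 2.36] F [-0.2 -0.7 -0.1] op 0.0309
 shift mm [0.2 0.7 2.9]
```

Emit:
apply_moves:
  series:
    - [[0,0,0],[0,0,0]]
    - [[0,0,0],[0,0,0]]
    - [[0,0,0],[0,0,0]]
    - [[0,0,0],[0,0,0]]
    - [[0,0,-20],[0,0,0]]
    - [[0,0,-40],[0,0,0]]
    - [[0,0,-40],[0,0,0]]
    - [[0,0,-20],[0,0,0]]
    - [[0,0,0],[0,0,0]]
    - [[0,0,0],[0,0,0]]
  claw: 0.6

```text
t: 17.08
tool_pos: [0.4574, 0.2924, 0.4367]
orientation: [-3.1, 0.493, -0.005]
force: [-0.4, -0.7, -0.6]
opening: 0.056
gripper_force: 0.0
```

```bash
python3 - <<'E'
from f import *
L=cloud('3'); X=np.vstack(L)
for c in [[.5712,.2552],[.4571,.2925]]:
    q=sel(X,c,.022,.075,.2); print(np.histogram(q[:,2],bins=np.arange(.075,.2,.01))[0], q[(np.hypot(*(q[:,:2]-c).T)>.011),2].max())
# yoke B: grip top and bar
for nm,Y in zip(['scene','side'],L):
    q=sel(Y,[.556,-.257],.06,.045,.056); r=cv2.minAreaRect((q[:,:2]*1000).astype(np.float32)); print(nm,'grip',r,len(q),np.median(q[:,2]))
    C=robot.calibration(nm); p=cv2.imread(f'pics/{nm}3.png'); print([np.round(proj(C,[.556+s*.1185*np.cos(a)-t*.018*np.sin(a),-.257+s*.1185*np.sin(a)+t*.018*np.cos(a),.006])) for a in [np.radians(31.7)] for s,t in [(1,1),(1,-1),(-1,-1),(-1,1)]])
a=cv2.imread('pics/scene3.png')[240:330,170:270];b=cv2.imread('pics/side3.png')[120:210,270:370]
cv2.imwrite('pics/c4.png',cv2.resize(np.hstack([a,b]),(800,360),interpolation=cv2.INTER_CUBIC))
E
python3 g.py .556 -.257 .2 -58.3
```

```text
[37 25 23 26 19 46 46 20 70 28 24  1] 0.16422879624302156
[ 75  81  74  56  73  95  78  75 154  71  52   1] 0.1633244008896032
scene grip ((555.7926635742188, -257.5594482421875), (66.42803955078125, 23.09905433654785), 30.831619262695312) 216 0.050387069324434264
[array([256., 307.]), array([244., 317.]), array([181., 262.]), array([193., 255.])]
side grip ((0.0, 0.0), (0.0, 0.0), 0.0) 0 nan
[array([281., 173.]), array([279., 165.]), array([359., 152.]), array([362., 161.])]
t 17.18 pos [0.4568 0.2921 0.4334] z-axis [-1.6e-03 -8.0e-04 -1.0e+00] yaw y -108.06 q [ 0.47 -0.04  1.61  0.    1.57  2.36] F [0.  0.  0.4] op 0.0556
 shift mm [264.8 491.   66.7]
 turn z rad -0.8685  shift mm after turn [-203.7  519.3   66.7]
  return _methods._mean(a, axis=axis, dtype=dtype,
  ret = ret.dtype.type(ret / rcount)
```

View pics/c4.png

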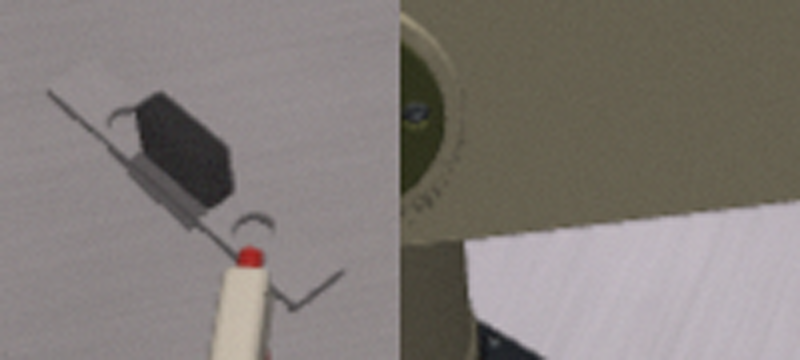

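The picture confirms yoke B: its corners at (182,263), (243,317) and (256,307) match a 237 × 36 bar centred at (0.556, −0.257) at 31.7°. Both springs stand with their heads at about 0.16 m. I pick up the yoke next.

Emit:
apply_moves:
  series:
    - [[0,0,0],[0,0,-0.108]]
    - [[0,0,0],[0,0,-0.108]]
    - [[0,0,0],[0,0,-0.108]]
    - [[0,0,0],[0,0,-0.108]]
    - [[0,0,0],[0,0,-0.108]]
    - [[0,0,0],[0,0,-0.108]]
    - [[0,0,0],[0,0,-0.108]]
    - [[0,0,0],[0,0,-0.108]]
    - [[-13.5,34.5,0],[0,0,0]]
    - [[-13.5,34.5,0],[0,0,0]]
    - [[-13.5,34.5,0],[0,0,0]]
    - [[-13.5,34.5,0],[0,0,0]]

```text
t: 18.18
tool_pos: [0.4824, 0.145, 0.4323]
orientation: [-3.023, -0.853, 0.006]
force: [0.7, -1.4, 0.2]
opening: 0.0562
gripper_force: 0.0
```

Emit:
apply_moves:
  series:
    - [[-13.5,34.5,0],[0,0,0]]
    - [[-13.5,34.5,0],[0,0,0]]
    - [[-13.5,34.5,0],[0,0,0]]
    - [[-13.5,34.5,0],[0,0,0]]
    - [[-13.5,34.5,0],[0,0,0]]
    - [[-13.5,34.5,10],[0,0,0]]
    - [[-13.5,34.5,20],[0,0,0]]
    - [[-13.5,34.5,20],[0,0,0]]
    - [[-13.5,34.5,20],[0,0,0]]
    - [[-13.5,34.5,20],[0,0,0]]
    - [[0,0,0],[0,0,0]]
    - [[0,0,0],[0,0,0]]

```text
t: 19.18
tool_pos: [0.5461, -0.2183, 0.3408]
orientation: [-3.02, -0.845, 0.009]
force: [-0.6, 0.3, 0.5]
opening: 0.0557
gripper_force: 0.0
```

Emit:
apply_moves:
  series:
    - [[0,0,0],[0,0,0]]
    - [[0,0,0],[0,0,0]]
    - [[0,0,0],[0,0,0]]

```text
t: 19.43
tool_pos: [0.5477, -0.2158, 0.3465]
orientation: [3.023, 0.853, 0.002]
force: [-0.2, -0.1, 0.8]
opening: 0.056
gripper_force: 0.0
```

```bash
python3 g.py .556 -.257 .0265 -58.3
```

```text
t 19.43 pos [ 0.5477 -0.2158  0.3465] z-axis [ 1.3e-03 -4.0e-04 -1.0e+00] yaw y -58.47 q [-0.46  0.13  1.59  0.    1.41  0.56] F [-0.2 -0.1  0.8] op 0.056
 shift mm [-14.8  39.1 153. ]
 turn z rad -0.0029  shift mm after turn [-14.9  39.1 153. ]
```

Emit:
apply_moves:
  series:
    - [[-7.5,19.5,0],[0,0,-0.003]]
    - [[-7.5,19.5,20],[0,0,0]]
    - [[0,0,30],[0,0,0]]
    - [[0,0,30],[0,0,0]]
    - [[0,0,25],[0,0,0]]
    - [[0,0,0],[0,0,0]]
    - [[0,0,0],[0,0,0]]
    - [[0,0,0],[0,0,0]]

```text
t: 20.1
tool_pos: [0.556, -0.2578, 0.243]
orientation: [3.02, 0.857, 0.003]
force: [-0.5, -0.2, 0.3]
opening: 0.0561
gripper_force: 0.0
```

```bash
python3 g.py .556 -.257 .0265 -58.3; python3 - <<'E'
from h import *
C,p,d=cam('wrist'); cv2.imwrite('pics/w4.png',p)
print(proj(C,[.556,-.257,.049]))
P=pts(C,d); m=(P[...,2]>.045)&(P[...,2]<.055)&(np.hypot(P[...,0]-.556,P[...,1]+.257)<.06)
print(m.sum()); 
if m.sum()>20: print(cv2.minAreaRect((P[m][:,:2]*1000).astype(np.float32)))
E
```

```text
t 20.1 pos [ 0.556  -0.2578  0.243 ] z-axis [ 0.0025 -0.0013 -1.    ] yaw y -58.33 q [-0.52  0.29  1.61  0.    1.24  0.5 ] F [-0.5 -0.2  0.3] op 0.0561
 shift mm [ 0.1 -1.2 49.5]
 turn z rad -0.0005  shift mm after turn [ 0.1 -1.2 49.5]
(np.float64(317.26128392939347), np.float64(246.2958367992632))
4105
((558.8917846679688, -255.27938842773438), (58.0663948059082, 21.86033058166504), 31.2412166595459)
```

View pics/w4.png

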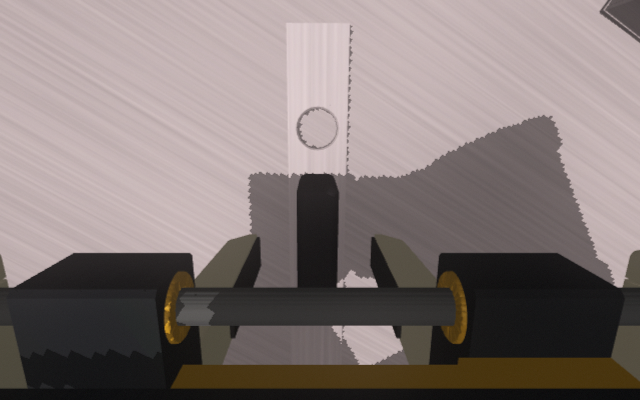

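The wrist view shows the yoke bar centred between the fingers, its far hole at (317,128) and its end at row 23. I descend and grip.

```bash
python3 - <<'E'
from h import *
C=robot.calibration('wrist'); e=ray(C,319,23,.006)[:2]; h=ray(C,317,128,.006)[:2]; u=(e-h)/np.linalg.norm(e-h)
print(e,h,np.linalg.norm(e-h),np.degrees(np.arctan2(*u[::-1])),'centre',e-.1185*u,h-.06*u)
E
```

```text
[ 0.65735128 -0.19656091] [ 0.60720932 -0.22627934] 0.058287227480780544 30.65462013381777 centre [ 0.5554109  -0.25697953] [ 0.55559394 -0.25687105]
```

Emit:
apply_moves:
  series:
    - [[0,-1,15],[0,0,0]]
    - [[0,0,15],[0,0,0]]
    - [[0,0,10],[0,0,0]]
    - [[0,0,5],[0,0,0]]
    - [[0,0,0],[0,0,0]]
    - [[0,0,0],[0,0,0]]
    - [[0,0,0],[0,0,0]]

```text
t: 20.73
tool_pos: [0.5551, -0.2575, 0.1968]
orientation: [3.022, 0.856, 0.002]
force: [-0.6, 0.2, 0.4]
opening: 0.056
gripper_force: 0.0
```

```bash
python3 g.py .556 -.257 .0265 -58.3
```

```text
t 20.73 pos [ 0.5551 -0.2575  0.1968] z-axis [ 1.5e-03 -8.0e-04 -1.0e+00] yaw y -58.38 q [-0.52  0.35  1.63  0.    1.16  0.5 ] F [-0.6  0.2  0.4] op 0.056
 shift mm [ 0.9 -0.2  3.3]
 turn z rad -0.0014  shift mm after turn [ 0.9 -0.2  3.3]
```

Emit:
apply_moves:
  series:
    - [[0,0,3],[0,0,0]]
    - [[0,0,0],[0,0,0]]
    - [[0,0,0],[0,0,0]]

```text
t: 20.98
tool_pos: [0.5546, -0.2572, 0.1927]
orientation: [3.023, 0.856, 0.0]
force: [-0.8, 0.7, 0.1]
opening: 0.0562
gripper_force: 0.0
```

Emit:
apply_moves:
  series:
    - [[0,0,0],[0,0,0]]
    - [[0,0,0],[0,0,0]]
    - [[0,0,0],[0,0,0]]
    - [[0,0,0],[0,0,0]]
    - [[0,0,0],[0,0,0]]
    - [[0,0,0],[0,0,0]]
    - [[0,0,0],[0,0,0]]
    - [[0,0,0],[0,0,0]]
  claw: 0.1
  newtons: 50

```text
t: 21.65
tool_pos: [0.5547, -0.2574, 0.1927]
orientation: [3.022, 0.856, 0.001]
force: [-0.5, -2.6, -0.6]
opening: 0.0221
gripper_force: 50.0
```

```bash
python3 g.py .556 -.257 .0265 -58.3
```

```text
t 21.65 pos [ 0.5547 -0.2574  0.1927] z-axis [ 5.e-04 -4.e-04 -1.e+00] yaw y -58.39 q [-0.52  0.35  1.63 -0.    1.15  0.5 ] F [-0.5 -2.6 -0.6] op 0.0221
 shift mm [ 1.3  0.3 -0.8]
 turn z rad -0.0015  shift mm after turn [ 1.3  0.3 -0.8]
```

Emit:
apply_moves:
  series:
    - [[0,0,-15],[0,0,0]]
    - [[0,0,-25],[0,0,0]]
    - [[0,0,-30],[0,0,0]]
    - [[0,0,-35],[0,0,0]]
    - [[0,0,-35],[0,0,0.1]]
    - [[0,0,-35],[0,0,0.1]]
    - [[0,0,-30],[0,0,0.1]]
    - [[0,0,-10],[0,0,0.1]]
    - [[0,0,0],[0,0,0.1]]
    - [[0,0,0],[0,0,0.1]]
    - [[0,0,0],[0,0,0.1]]
    - [[0,0,0],[0,0,0.1]]

```text
t: 22.65
tool_pos: [0.5543, -0.257, 0.4067]
orientation: [-3.116, 0.396, 0.003]
force: [0.2, 0.2, -3.4]
opening: 0.0215
gripper_force: 50.0
```

Emit:
apply_moves:
  series:
    - [[0,0,0],[0,0,0.067]]
    - [[0,0,0],[0,0,0]]
    - [[0,0,0],[0,0,0]]

```text
t: 22.9
tool_pos: [0.5544, -0.257, 0.4068]
orientation: [-3.103, 0.489, 0.002]
force: [0.3, 0.7, -3.6]
opening: 0.022
gripper_force: 50.0
```

```bash
python3 g.py .5142 .2740 .235 71.9
```

```text
t 22.9 pos [ 0.5544 -0.257   0.4068] z-axis [-1.2e-03  8.0e-04 -1.0e+00] yaw y -107.92 q [-0.52  0.16  1.45  0.    1.53  1.37] F [ 0.3  0.7 -3.6] op 0.022
 shift mm [-201.4 -492.8    5.3]
 turn z rad 0.0031  shift mm after turn [-202.9 -492.2    5.3]
```

Emit:
apply_moves:
  series:
    - [[-7,-17,0],[0,0,0.003]]
    - [[-13.5,-33,0],[0,0,0]]
    - [[-13.5,-33,0],[0,0,0]]
    - [[-13.5,-33,0],[0,0,0]]
    - [[-13.5,-33,0],[0,0,0]]
    - [[-13.5,-33,0],[0,0,0]]
    - [[-13.5,-33,0],[0,0,0]]
    - [[-13.5,-33,0],[0,0,0]]
    - [[-13.5,-33,0],[0,0,0]]
    - [[-13.5,-33,0],[0,0,0]]
    - [[-13.5,-33,0],[0,0,0]]
    - [[-13.5,-33,0],[0,0,0]]

```text
t: 23.9
tool_pos: [0.5251, 0.1541, 0.4075]
orientation: [3.103, -0.493, -0.0]
force: [1.2, -0.4, -3.2]
opening: 0.0219
gripper_force: 50.0
```

Emit:
apply_moves:
  series:
    - [[-13.5,-33,0],[0,0,0]]
    - [[-13.5,-33,0],[0,0,0]]
    - [[-13.5,-33,0],[0,0,0]]
    - [[-7,-17,0],[0,0,0]]
    - [[0,0,0],[0,0,0]]
    - [[0,0,0],[0,0,0]]
    - [[0,0,0],[0,0,0]]
    - [[0,0,0],[0,0,0]]
    - [[0,0,0],[0,0,0]]

```text
t: 24.65
tool_pos: [0.5172, 0.2763, 0.4076]
orientation: [3.101, -0.499, -0.0]
force: [0.9, 0.1, -2.0]
opening: 0.0219
gripper_force: 50.0
```

```bash
python3 g.py .5142 .2740 .235 71.9; python3 - <<'E'
from f import *
C,p,d=cam('wrist'); cv2.imwrite('pics/w5.png',p)
L=cloud('5'); X=np.vstack(L)
for nm,Y in zip('ab',L):
    q=Y[(Y[:,2]>.2)&(Y[:,2]<.228)&(np.hypot(Y[:,0]-.514,Y[:,1]-.274)<.135)]
    print(nm,len(q),cv2.minAreaRect((q[:,:2]*1000).astype(np.float32)),np.median(q[:,2]))
a=cv2.imread('pics/scene5.png')[110:290,360:480];b=cv2.imread('pics/side5.png')[210:390,160:360]
cv2.imwrite('pics/c5.png',cv2.resize(np.hstack([p[:,160:480],cv2.resize(a,(267,400)),cv2.resize(b,(444,400))]),(800,320)))
E
```

```text
t 24.65 pos [0.5172 0.2763 0.4076] z-axis [-0.e+00 -2.e-04 -1.e+00] yaw y -108.29 q [ 0.4   0.09  1.52 -0.    1.53  2.29] F [ 0.9  0.1 -2. ] op 0.0219
 shift mm [-2.1  3.1  5.6]
 turn z rad -0.0033  shift mm after turn [-2.1  3.   5.6]
a 497 ((517.1182861328125, 277.48834228515625), (37.27421569824219, 242.17201232910156), 71.64097595214844) 0.2233811602205692
b 1207 ((519.2356567382812, 280.02587890625), (39.34508514404297, 238.14564514160156), 73.22786712646484) 0.22052274672531735
```

View pics/c5.png

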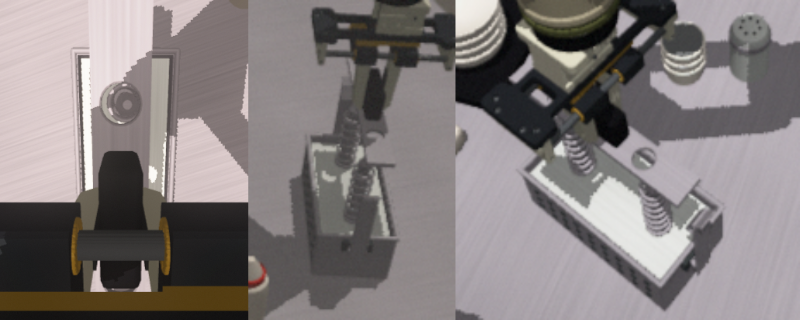

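The wrist view shows rod a's tip through the yoke's hole, at about (316,130) with the hole at (310,129). I correct the offset and measure the hole more closely.

Emit:
apply_moves:
  series:
    - [[-2.1,3.1,0],[0,0,-0.003]]
    - [[0,0,0],[0,0,0]]
    - [[0,0,0],[0,0,0]]
    - [[0,0,0],[0,0,0]]

```text
t: 25.13
tool_pos: [0.5139, 0.275, 0.4076]
orientation: [-3.103, 0.493, -0.0]
force: [-0.4, 0.5, -2.5]
opening: 0.0218
gripper_force: 50.0
```

```bash
python3 g.py .5142 .2740 .235 71.9; python3 - <<'E'
from f import *
C,p,d=cam('wrist'); cv2.imwrite('pics/w6.png',p)
P=pts(C,d); T=np.linalg.inv(np.array(C['extrinsics'])); print('cam',T[:3,3])
# bar top plane mask
m=(P[...,2]>.21)&(P[...,2]<.23)&(np.hypot(P[...,0]-.514,P[...,1]-.274)<.14); m[:, :250]=0; m[:,400:]=0; m[190:]=0
print('bar z',np.median(P[m][:,2]), 'bar rows',np.where(m.any(1))[0][[0,-1]], 'cols at 60,90', [np.where(m[r])[0][[0,-1]] for r in (40,70,90,160)])
bar=np.zeros_like(m); 
hole=(~m)[95:165,285:340].astype(np.uint8); 
k,l,st,ce=cv2.connectedComponentsWithStats(hole); 
for i in range(1,k):
    if st[i,4]>50: print('hole',st[i],ce[i]+[285,95]); hc=ce[i]+[285,95]; print(ray(C,*hc,.2203))
rt=(P[...,2]>.165)&(P[...,2]<.186)&(np.hypot(P[...,0]-.571,P[...,1]-.255)<.03)
print('rodtip',rt.sum(),np.argwhere(rt).mean(0)[::-1] if rt.any() else '')
if rt.any(): print(P[rt].mean(0))
print('expected px rod tip',proj(C,[.5712,.2552,.18]),'hole',proj(C,[.5713,.2554,.2203]))
cv2.imwrite('pics/c6.png',cv2.resize(p[:200,240:400],(640,800))[:600])
E
```

```text
t 25.13 pos [0.5139 0.275  0.4076] z-axis [ 2.e-04  1.e-04 -1.e+00] yaw y -108.07 q [ 0.4   0.08  1.53 -0.    1.52  2.29] F [-0.4  0.5 -2.5] op 0.0218
 shift mm [0.6 0.9 5.6]
 turn z rad 0.0006  shift mm after turn [0.6 0.9 5.6]
cam [0.57719495 0.25626654 0.38739698]
bar z 0.22076407261277342 bar rows [  0 189] cols at 60,90 [array([275, 356]), array([276, 355]), array([276, 355]), array([278, 353])]
hole [   5    9   50   51 1965] [315.38778626 128.95572519]
[0.57062667 0.25842984 0.2203    ]
rodtip 675 [320.51703704 125.40444444]
[0.56985186 0.25549978 0.1751546 ]
expected px rod tip (np.float64(320.4130663775621), np.float64(123.27325640414827)) hole (np.float64(321.12780408382605), np.float64(125.49661600174949))
```

View pics/c6.png

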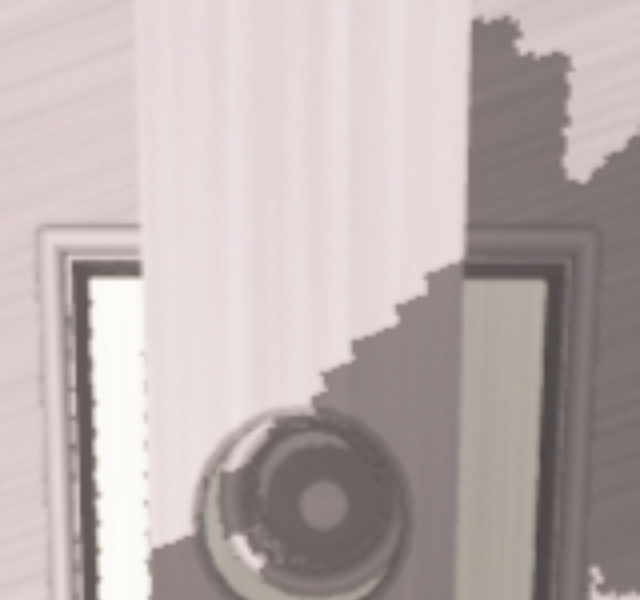

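In the wrist view the hole is at (315.4,129) and the rod tip at (320.5,126). The yoke is therefore about 2.7 mm too far along the press's +y. I shift it, lower it close to the tips and check both ends.

Emit:
apply_moves:
  series:
    - [[0,2.7,0],[0,0,0]]
    - [[0,0,8],[0,0,0]]
    - [[0,0,8],[0,0,0]]
    - [[0,0,8],[0,0,0]]
    - [[0,0,4],[0,0,0]]
    - [[0,0,0],[0,0,0]]
    - [[0,0,0],[0,0,0]]
    - [[0,0,0],[0,0,0]]

```text
t: 25.85
tool_pos: [0.5132, 0.2726, 0.3797]
orientation: [-3.103, 0.493, -0.0]
force: [0.3, 0.1, -3.1]
opening: 0.0217
gripper_force: 50.0
```

```bash
python3 g.py .5142 .2740 .207 71.9; python3 - <<'E'
from f import *
C,p,d=cam('wrist'); cv2.imwrite('pics/w7.png',p); P=pts(C,d)
m=(P[...,2]>.188)&(P[...,2]<.2)&(np.hypot(P[...,0]-.514,P[...,1]-.274)<.14)
hole=(~m)[95:165,285:345].astype(np.uint8); k,l,st,ce=cv2.connectedComponentsWithStats(hole)
for i in range(1,k):
    if st[i,4]>50: print('hole',st[i],ce[i]+[285,95],ray(C,*(ce[i]+[285,95]),.194))
for n in ['scene','side']:
    C,p2,d=cam(n); cv2.imwrite(f'pics/{n}7.png',p2)
b=cv2.imread('pics/side7.png')[230:350,200:340];a=cv2.imread('pics/scene7.png')[120:240,380:480]
w=cv2.resize(p[70:190,250:390],(400,343),interpolation=cv2.INTER_CUBIC); b=cv2.resize(b,(400,343),interpolation=cv2.INTER_CUBIC)
cv2.imwrite('pics/c7.png',np.hstack([w,b]))
E
```

```text
t 25.85 pos [0.5132 0.2726 0.3797] z-axis [ 2.e-04  1.e-04 -1.e+00] yaw y -108.06 q [0.4  0.09 1.58 0.   1.47 2.29] F [ 0.3  0.1 -3.1] op 0.0217
 shift mm [ 0.5 -1.6  5.7]
 turn z rad 0.0007  shift mm after turn [ 0.5 -1.6  5.7]
hole [   6    9   50   51 1993] [315.47265429 129.04616157] [0.56993738 0.25599083 0.194     ]
```

View pics/c7.png

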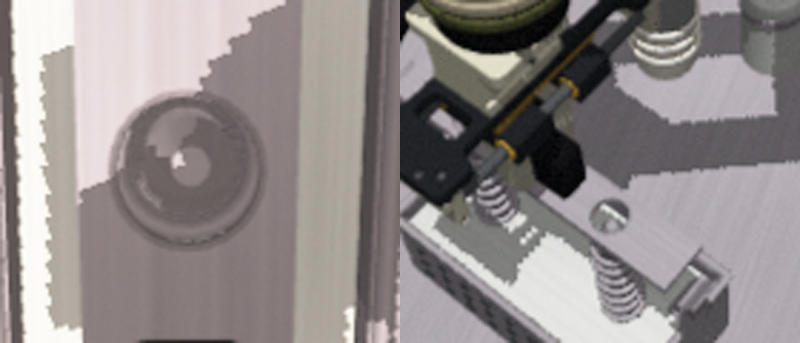

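The hole is concentric with rod a's tip: crop (188,168) against (190,166). Rod b's tip shows inside its hole in the side view. I lower the yoke.

Emit:
apply_moves:
  series:
    - [[0,0,3],[0,0,0]]
    - [[0,0,3],[0,0,0]]
    - [[0,0,3],[0,0,0]]
    - [[0,0,3],[0,0,0]]
    - [[0,0,3],[0,0,0]]
    - [[0,0,0],[0,0,0]]

```text
t: 26.5
tool_pos: [0.5128, 0.2725, 0.3634]
orientation: [3.102, -0.493, -0.002]
force: [-0.0, -0.3, -3.0]
opening: 0.0218
gripper_force: 50.0
```

```bash
python3 g.py .5132 .2726 .1657 71.9
```

```text
t 26.5 pos [0.5128 0.2725 0.3634] z-axis [-1.4e-03 -6.0e-04 -1.0e+00] yaw y -108.06 q [0.4  0.1  1.59 0.   1.45 2.29] F [-0.  -0.3 -3. ] op 0.0218
 shift mm [ 0.5 -0.5 30.7]
 turn z rad 0.0007  shift mm after turn [ 0.5 -0.5 30.7]
```

Emit:
apply_moves:
  series:
    - [[0.5,0,3],[0,0,0]]
    - [[0,0,3],[0,0,0]]
    - [[0,0,3],[0,0,0]]
    - [[0,0,3],[0,0,0]]
    - [[0,0,2],[0,0,0]]
    - [[0,0,0],[0,0,0]]
    - [[0,0,0],[0,0,0]]

```text
t: 27.08
tool_pos: [0.5135, 0.2724, 0.3505]
orientation: [3.103, -0.493, -0.0]
force: [0.0, 0.2, -2.6]
opening: 0.0221
gripper_force: 50.0
```

```bash
python3 g.py .5132 .2726 .1637 71.9
```

```text
t 27.08 pos [0.5135 0.2724 0.3505] z-axis [-2.e-04 -0.e+00 -1.e+00] yaw y -108.06 q [0.4  0.11 1.61 0.   1.42 2.29] F [ 0.   0.2 -2.6] op 0.0221
 shift mm [-0.3 -0.1 19.8]
 turn z rad 0.0007  shift mm after turn [-0.3 -0.1 19.8]
```

Emit:
apply_moves:
  series:
    - [[0,0,3],[0,0,0]]
    - [[0,0,3],[0,0,0]]
    - [[0,0,3],[0,0,0]]
    - [[0,0,3],[0,0,0]]
    - [[0,0,2],[0,0,0]]
    - [[0,0,0],[0,0,0]]
    - [[0,0,0],[0,0,0]]

```text
t: 27.67
tool_pos: [0.5137, 0.2725, 0.3373]
orientation: [-3.102, 0.493, -0.001]
force: [-2.3, -0.3, 3.4]
opening: 0.022
gripper_force: 50.0
```

```bash
python3 g.py .5132 .2726 .1627 71.9
```

```text
t 27.67 pos [0.5137 0.2725 0.3373] z-axis [ 9.e-04  5.e-04 -1.e+00] yaw y -108.05 q [0.4  0.12 1.62 0.   1.4  2.29] F [-2.3 -0.3  3.4] op 0.022
 shift mm [-0.6  0.2  7.6]
 turn z rad 0.0008  shift mm after turn [-0.6  0.2  7.6]
```

Emit:
apply_moves:
  series:
    - [[0,0,3],[0,0,0]]
    - [[0,0,3],[0,0,0]]
    - [[0,0,2],[0,0,0]]
    - [[0,0,0],[0,0,0]]
    - [[0,0,0],[0,0,0]]
    - [[0,0,0],[0,0,0]]

```text
t: 28.17
tool_pos: [0.5137, 0.2725, 0.3299]
orientation: [-3.102, 0.493, -0.002]
force: [-3.6, -2.3, 9.4]
opening: 0.0218
gripper_force: 50.0
```

```bash
cat > y.py <<'E'
from f import *
L=cloud('8')
u=np.array([.951,-.311]);v=np.array([.311,.951]);c=np.array([.5142,.2740])
for nm,Y in zip(['scene','side'],L):
    a=(Y[:,:2]-c)@u; b=(Y[:,:2]-c)@v
    for s in (1,-1):
        q=Y[(s*a>.078)&(s*a<.108)&(abs(b)<.013)&(Y[:,2]>.125)&(Y[:,2]<.17)]; r=a*s
        t=(r>.105)&(r<.16)&(abs(b)<.012)&(Y[:,2]>.15); h=(r>.105)&(r<.16)&(abs(b)<.012)&(Y[:,2]>.13)&(Y[:,2]<.15)
        print(nm,'ab'[s<0],'bar top z',np.median(q[:,2]).round(4) if len(q) else None,len(q),'catch r>150:',np.percentile(r[t],[2,50,98]).round(4) if t.sum() else None,'top',Y[t,2].max().round(3) if t.sum() else None,'130-150',np.percentile(r[h],[2,50]).round(4) if h.sum() else None)
E
python3 y.py; python3 g.py .5132 .2726 .1627 71.9
```

```text
scene a bar top z 0.1458 56 catch r>150: [0.1215 0.1255 0.1362] top 0.181 130-150 [0.1227 0.1251]
scene b bar top z None 0 catch r>150: None top None 130-150 None
side a bar top z 0.1435 36 catch r>150: [0.1144 0.1234 0.136 ] top 0.179 130-150 [0.1061 0.1126]
side b bar top z 0.143 208 catch r>150: [0.1052 0.1087 0.1337] top 0.587 130-150 [0.1051 0.1118]
t 28.27 pos [0.5137 0.2725 0.33  ] z-axis [ 1.3e-03  5.0e-04 -1.0e+00] yaw y -108.06 q [ 0.4   0.13  1.63 -0.    1.38  2.29] F [-2.8 -2.2  9.8] op 0.0217
 shift mm [-0.7  0.2  0.3]
 turn z rad 0.0007  shift mm after turn [-0.7  0.2  0.3]
```

Emit:
apply_moves:
  series:
    - [[0,0,1],[0,0,0]]
    - [[0,0,0.5],[0,0,0]]
    - [[0,0,0],[0,0,0]]
    - [[0,0,0],[0,0,0]]
    - [[0,0,-1.5],[0,0,0]]
    - [[0,0,-1.5],[0,0,0]]
    - [[0,0,-1],[0,0,0]]
    - [[0,0,0],[0,0,0]]
    - [[0,0,0],[0,0,0]]

```text
t: 29.02
tool_pos: [0.5137, 0.2725, 0.3323]
orientation: [-3.102, 0.493, -0.002]
force: [-2.2, -1.5, 8.5]
opening: 0.0215
gripper_force: 50.0
```

```bash
python3 y.py; python3 g.py .5132 .2726 .1627 71.9
```

```text
scene a bar top z 0.1486 61 catch r>150: [0.1218 0.1257 0.1355] top 0.18 130-150 [0.1213 0.1256]
scene b bar top z None 0 catch r>150: None top None 130-150 None
side a bar top z 0.1455 35 catch r>150: [0.1146 0.1232 0.1349] top 0.178 130-150 [0.1055 0.1123]
side b bar top z 0.1453 218 catch r>150: [0.1052 0.1088 0.1333] top 0.589 130-150 [0.1055 0.1123]
t 29.12 pos [0.5137 0.2725 0.3323] z-axis [ 1.3e-03  5.0e-04 -1.0e+00] yaw y -108.06 q [ 0.4   0.12  1.63 -0.    1.39  2.29] F [-2.9 -0.9  8.6] op 0.0214
 shift mm [-0.7  0.2  2.6]
 turn z rad 0.0007  shift mm after turn [-0.7  0.2  2.6]
```

Emit:
apply_moves:
  series:
    - [[0,0,-1],[0,0,0]]
    - [[0,0,-1],[0,0,0]]
    - [[0,0,-1],[0,0,0]]
    - [[0,0,0],[0,0,0]]
    - [[0,0,0],[0,0,0]]

```text
t: 29.53
tool_pos: [0.5136, 0.2725, 0.3328]
orientation: [-3.103, 0.493, 0.0]
force: [4.3, 2.7, -8.2]
opening: 0.0217
gripper_force: 50.0
```

```bash
python3 y.py | grep side; python3 g.py .5132 .2726 .1627 71.9
```

```text
side a bar top z 0.1461 36 catch r>150: [0.1141 0.1233 0.1355] top 0.177 130-150 [0.1054 0.1118]
side b bar top z 0.1456 217 catch r>150: [0.1052 0.1087 0.1342] top 0.59 130-150 [0.1053 0.1107]
t 29.63 pos [0.5136 0.2725 0.3328] z-axis [-3.e-04  2.e-04 -1.e+00] yaw y -108.06 q [0.4  0.12 1.63 0.   1.39 2.29] F [ 4.6  3.5 -8.5] op 0.0217
 shift mm [-0.4  0.   3.1]
 turn z rad 0.0006  shift mm after turn [-0.4  0.   3.1]
```

The arm rose only 0.5 mm and the vertical force jumped from +8.6 to −8.5 N. The catches are therefore holding the yoke, with the bar top at 146 mm at both ends. I take off the load, release and retreat.

Emit:
apply_moves:
  series:
    - [[0,0,1],[0,0,0]]
    - [[0,0,0.5],[0,0,0]]
    - [[0,0,0],[0,0,0]]

```text
t: 29.88
tool_pos: [0.5136, 0.2724, 0.3327]
orientation: [-3.102, 0.493, -0.0]
force: [1.3, 0.6, -0.2]
opening: 0.0216
gripper_force: 50.0
```

Emit:
apply_moves:
  series:
    - [[0,0,0],[0,0,0]]
    - [[0,0,0],[0,0,0]]
    - [[0,0,0],[0,0,0]]
    - [[0,0,0],[0,0,0]]
    - [[0,0,-10],[0,0,0]]
    - [[0,0,-25],[0,0,0]]
    - [[0,0,-35],[0,0,0]]
    - [[0,0,-30],[0,0,0]]
    - [[0,0,-20],[0,0,0]]
    - [[0,0,0],[0,0,0]]
    - [[0,0,0],[0,0,0]]
    - [[0,0,0],[0,0,0]]
  claw: 0.6

```text
t: 30.88
tool_pos: [0.5134, 0.2723, 0.452]
orientation: [3.102, -0.493, -0.001]
force: [-0.0, 0.1, -0.1]
opening: 0.0558
gripper_force: 0.0
```

```bash
python3 y.py; python3 - <<'E'
from f import *
L=cloud('9'); X=np.vstack(L)
for c,r in [((.4395,.0097),.0266),((.5259,.0472),.028),((.6519,.0659),.0261)]: both(L,c,.05,.02,.08,r)
C,p,d=cam('wrist')
a=cv2.imread('pics/scene9.png')[110:290,280:480];b=cv2.imread('pics/side9.png')[190:370,160:360]
cv2.imwrite('pics/c9.png',np.hstack([cv2.resize(x,(400,360),interpolation=cv2.INTER_CUBIC) for x in (a,b)]))
E
```

```text
scene a bar top z 0.1489 63 catch r>150: [0.1215 0.1256 0.1348] top 0.179 130-150 [0.122  0.1256]
scene b bar top z 0.1493 29 catch r>150: [0.1127 0.1218 0.1354] top 0.181 130-150 [0.1054 0.1143]
side a bar top z 0.1454 53 catch r>150: None top None 130-150 None
side b bar top z 0.1459 219 catch r>150: [0.1051 0.1084 0.1328] top 0.688 130-150 [0.1055 0.1107]
 z 0.02 0.08 both (array([0.4396, 0.0096]), 732) (array([0.4389, 0.0087]), 365) (array([0.4406, 0.0102]), 367)
 z 0.02 0.08 both (array([0.5245, 0.0465]), 1398) (array([0.5242, 0.0449]), 672) (array([0.525 , 0.0476]), 726)
 z 0.02 0.08 both (array([0.6512, 0.0651]), 485) (array([0.6512, 0.0649]), 414) (array([0.6525, 0.0666]), 71)
```

View pics/c9.png

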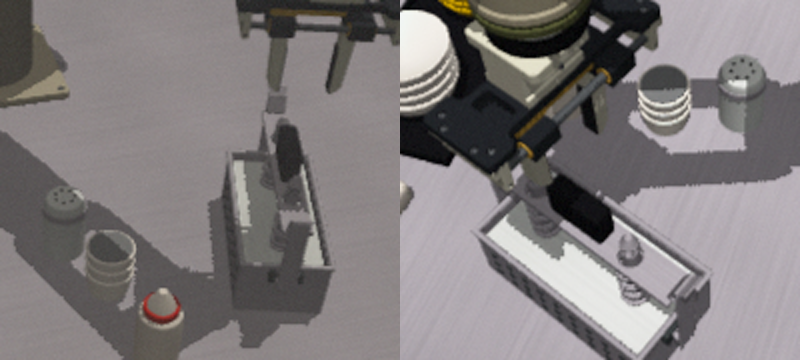

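The picture shows the yoke held level with its bar top at about 146 mm at both ends, and rod tips showing through its holes. The shaker, ramekins and bottle have not moved, and the gripper is clear. I hand the job in.

```bash
python3 -c "
from plant import robot
print(robot.close_job())"
```

```text
the job is handed in; nothing more can be done
None
```

The spring press is made up and handed in at about 31 s of the 72 s: both springs stand on the plate, the yoke is latched level under both catches, and the ramekins, shaker and bottle were not moved.

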